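# Isolate the battery case and hold its lid open

## Robot

A 6-joint arm with a two-finger parallel gripper is mounted at the origin on the work surface. World frame = base frame: x ahead of the robot, y to its left, z up, the work surface at z = 0. Lengths are in m, angles in rad, forces in N, time in s.
With the tool pointing down it reaches from about 0.3 to 0.775 m from the base axis. Payload 14.6 kg.
Tool frame: the origin (TCP) lies at the centre of the arm's flange, where the gripper is bolted on; the fingertips stand 199 mm ahead of it and the grasp point (between the pads) lies ctrl.tcp_to_grasp ahead of it (ctrl.tcp_to_grasp is the distance from the TCP to the grasp point, in m); z points along the fingers, y is the line along which they close (so a half turn about z gives the same grasp; the last joint's range is limited). The gripper opens to 94 mm and grips with 3 to 60 N. Pads are 16 mm wide; open, the fingers measure 119 mm over their backs; the gripper's body (75 mm by 177 mm) begins 78 mm behind the grasp point.
Start: joints at [-1.301, 0.3, 1.521, -0, 1.321, -0.067], TCP at [0.182, -0.519, 0.405] pointing down, gripper open.
Joint ranges: [-3.03, 3.03], [-0.79, 2.21], [0.23, 2.52], [-1.04, 4.18], [0, 3.07], [-2.55, 2.55]. Speed limits (rad/s): [2.22, 2.22, 2.57, 3.14, 3.14, 3.14].

## Interface

Orientations are given as [roll, pitch, yaw] about the fixed x, y, z axes, in that order (R = Rz(yaw) Ry(pitch) Rx(roll)).
In Python, from station import ctrl gives the robot as it stands. The module is installed in compiled form; this text tells all that it offers.
- The arm moves only by the shell command python3 -m jog 'ROWS' [OPENING] [FORCE]. ROWS is JSON, a list of rows, each a list of 6 numbers: the shift along the tool's x, y, z in cm, then the turn, a rotation vector about the tool's x, y, z in rad. In form: [[tx, ty, tz, ax, ay, az], ...]. A call has 1 to 8 rows; each row is the pose to reach, as a shift and turn from the pose commanded when the call began, along the tool's axes at that moment; what a row does not reach only later rows make up. A row lasts 1/10 s, in which the tool goes at most 50 mm and 8.59 degrees, less where a joint would pass 70% of its speed; a pose out of reach is approached as far as the arm can. A call with a gripper value outside its range is refused whole. OPENING is the opening in per cent of the stroke, from 0 (shut) to 100 (fully open), set as the call begins (- or left out, the last holds). The fingers move at their own pace and stop on an object; FORCE is the grip in N (left out, the last holds). Time passes only in rows, so rows that repeat a pose let the fingers close. It gives the time, the measured TCP pose, the force, the opening and the grip force at its end, in the units of the state.
- ctrl.get_obs(): the state, without advancing time (a new reading comes with each control period).
- ctrl.camera(name): name is "scene" or "top" or "wrist"; returns a dict with "img" (420x560x3 uint8, blue, green, red), "intrinsics" (3x3 intrinsics, pixels), "R" (3x3) and "t" (3): a world point X has camera coordinates R X + t. Camera axes: x right, y down, z forward; pixel columns grow to the right and rows downward; lengths in m; the calibration is good to about 2 mm. A picture is of the moment at which its call begins. There is no depth.
- ctrl.hand_in(): hands the job in; it is judged then, once.
The state is a dict: "time_s": time; "qpos": joint angles; "joint_vel": joint speeds; "tau": joint torques, N m; "ee_pos": TCP position; "eef_rot": TCP orientation; "force": force on the tool from outside, world axes, zero at the start; "moment": the same for the moment, N m; "grip_width": finger opening in m; "grip_force": force on a finger pad.
Only numpy, scipy, OpenCV 4.12 (cv2) and the standard library are available. Lean on these libraries where they do the work, as an engineer would, in place of code of your own. Each camera call takes 0.05 s, during which the arm holds its last target. There are 200 camera calls.

## Task

The battery case on the desk is to be inspected: first isolate it by pulling the isolating plug out of its socket on the case's front deck while the lid is still shut, and set the plug down gently (not dropped) in the aluminium tray. Then lift the battery lid and hold it open at 60 degrees, give or take a few (never past 75, so that it cannot swing over backwards), for a colleague to read the batteries; it falls shut by itself, so finish while still holding it there with the fingers. Leave the mouse, the flask and the screwdriver where they are.

Things in the scene. Friction and masses are not known exactly. Their poses are not given: they have to be found in the camera images.
- case: Battery case, fixed on the desk: black box with aluminium edges, 260 mm deep (x), 270 wide (y), 125 high. Origin: centre of its underside; x points to its back (hinge side), z up. Its front 85 mm is a grey deck, 125 mm above the desk: plug socket in the middle, a meter 95 mm to +y, terminals and a switch 80 to 120 mm to -y, all under 15 mm high. The rest of the top is the lid.
- socket (a point): Centre of the mouth of the plug's socket, a black collar 36 (x) by 54 (y) mm standing 15 mm above the deck; the mouth is on its top, 140 mm above the desk, 87.5 mm in front of the case's centre. Axes as the case.
- plug_grip (a point): Centre of the grip of the isolating plug (no cable, about 90 g): a black upright slab 16 mm thick (x), 34 wide (y), 42 high with three thin grey lines. Under it a flange 28 by 40 by 4 mm (its top 21 mm below this point) rests on the socket collar. In the socket its axes are those of the case, z up, and this point is 25 mm above the mouth.
- plug: The same plug; origin at the centre of the lower end of its brass shank (12 by 20 mm, 25 mm long, inside the socket at first), 50 mm below plug_grip; z up along the plug. A sprung detent in the socket holds it: 10 to 20 N straight up pulls it free within the first 8 mm, after which it slides loosely; it is clear of the socket after 27 mm.
- tray: Loose open aluminium tray, 150 (x) by 110 (y) by 30 mm high, walls and floor 4 mm thick, about 0.45 kg, on the desk on the left or the right of the case. Origin: centre of its underside; z up.
- lid (a joint): Angle of the battery lid in rad: 0 shut (level), 1.047 is 60 degrees open, mechanical stop at 1.75. It falls shut from any angle below about 1.3.
- lid_handle (a point): Middle of the lid's handle: a steel bar of 10 mm diameter along the case's y, 94 mm between its posts, its centre line 36 mm above the lid's top (173 mm above the desk when shut), 25 mm from the lid's front edge. Moves with the lid; when shut it is 148 mm in front of and 48 mm above the hinge line. z is the lid's normal.
- lid_hinge (a point): Middle of the lid's hinge line, at the case's back upper edge, 125 mm above the desk; the line runs along the case's y. The lid (black panel, aluminium edges, 173 mm from hinge to front edge, 270 wide, 12 thick, about 0.6 kg; 4 N at the handle lifts it) has its underside on this line. Opening turns it about the case's +y, front edge up and back.
- mouse: Bystander: black computer mouse, 108 by 60 by 36 mm, lying on the other side of the case from the tray. Origin: centre of its underside.
- flask_mid (a point): Bystander: white steel drinking flask, 66 mm diameter, 210 mm tall, standing behind and to the left of the case; this point is half-way up.
- screwdriver_grip (a point): Bystander: screwdriver lying on the desk behind and to the right of the case; this point is in its handle.
Things that resemble listed ones, but are neither listed nor needed, are in the scene too. Several things have the shape of the tray; the one meant has the colours described above.

How it is judged:
On the way, in this order (a step that is already met when the one before it is completed fails the run):
1. the plug is drawn clear of its socket while the lid is shut (z of plug_grip in the frame of socket above 0.053 m and value of joint lid below 0.08 rad), for 0.1 s.
2. the plug lies in the tray, let go and at rest, the lid still shut (x of plug_grip in the frame of tray between -0.072 and 0.072 m and y of plug_grip in the frame of tray between -0.052 and 0.052 m and z of plug_grip in the frame of tray below 0.062 m and linear speed of plug below 0.05 m/s and contact force between plug and the arm below 0.1 N and contact force between plug and the fingers below 0.1 N and value of joint lid below 0.08 rad), for 0.2 s.
3. the lid is lifted to 60 degrees, within 8 degrees (value of joint lid between 0.908 and 1.187 rad), for 0.1 s.
At the end, for the whole second after the job is handed in: The lid stands still at 60 degrees open, within 8 degrees, held by the fingers (at least 0.5 N) and by nothing else, and the isolating plug lies at rest within the tray (all of step 3 and velocity of joint lid between -0.1 and 0.1 rad/s and contact force between lid and the fingers above 0.5 N and contact force between lid and plug below 0.1 N and contact force between lid and tray below 0.1 N and x of plug_grip in the frame of tray between -0.072 and 0.072 m and y of plug_grip in the frame of tray between -0.052 and 0.052 m and z of plug_grip in the frame of tray below 0.062 m and linear speed of plug below 0.05 m/s); the arm keeps its last pose, push and grip.
It fails at once if the lid is opened past 75 degrees (with 2 degrees of grace) (value of joint lid above 1.344 rad).
It fails at once if the plug is dropped or thrown (over 1.1 m/s while not held) (linear speed of plug above 1.1 m/s and contact force between plug and the fingers below 0.05 N).
It fails at once if the mouse is moved by more than 30 mm (distance of mouse from where it was at the start of the episode above 0.03 m).
It fails at once if the flask is moved or knocked over (30 mm) (distance of flask_mid from where it was at the start of the episode above 0.03 m).
It fails at once if the screwdriver is moved by more than 30 mm (distance of screwdriver_grip from where it was at the start of the episode above 0.03 m).
It also fails if it takes over 61 s, if anything falls off the work surface, if the arm or the gripper's body presses on something with over 40 N, if the wrist force passes 120 N, or if a joint passes its speed limit or range.

## Working session

There is one attempt and no reset: what is moved stays moved. The work goes in short steps, Python scripts to look and compute and a shell command to move; the robot and the scene stay as the last step left them, time stands still between calls to the robot, and variables do not carry over. Pictures are saved under pics/ and viewed, at most 10 in all, crops included, and the job is handed in when it is done.

```bash
mkdir -p pics; python3 - <<'E'
from station import ctrl
import cv2,numpy as np,json
print(ctrl.get_obs(),ctrl.tcp_to_grasp)
for n in("scene","top"):
    c=ctrl.camera(n);cv2.imwrite(f"pics/{n}0.png",c["img"]);print(n,c["intrinsics"],c["R"],c["t"])
    np.savez(f"{n}0.npz",**c)
E
```

```text
{'time_s': 0.0, 'qpos': array([-1.30061984e+00,  3.00470649e-01,  1.52161518e+00,  2.53977743e-05,
        1.32069425e+00, -6.66065050e-02]), 'joint_vel': array([-0.00026217, -0.0004179 , -0.00176968, -0.00029424, -0.00024478,
        0.00117731]), 'tau': array([-1.02736911e-03, -5.31805015e+01, -3.52732480e+01,  7.07761617e-02,
        2.43626320e-02, -1.29129930e-04]), 'ee_pos': array([ 0.18173375, -0.51906554,  0.40407202]), 'eef_rot': array([-3.14040950e+00, -1.03577121e-04,  3.36776629e-01]), 'force': array([-0.07137312, -0.07843851,  0.02965246]), 'moment': array([-0.05425339, -0.02249244,  0.03100993]), 'grip_force': 0.0, 'grip_width': 0.09404678647629976} 0.1804
scene [[387.17725307   0.         281.86377613]
 [  0.         387.17725307 209.59291553]
 [  0.           0.           1.        ]] [[ 0.58371168  0.81185972  0.01282471]
 [ 0.62757346 -0.44107881 -0.64156141]
 [-0.51520116  0.38253534 -0.76696446]] [-0.25493143 -0.21042233  1.30084899]
top [[446.15756748   0.         275.34807931]
 [  0.         446.15756748 202.69859697]
 [  0.           0.           1.        ]] [[-0.00358848 -0.999864   -0.0160968 ]
 [-0.98806735  0.00602385 -0.15390457]
 [ 0.15398061  0.01535244 -0.98795459]] [0.007419   0.44578814 1.38576709]
```

View pics/top0.png

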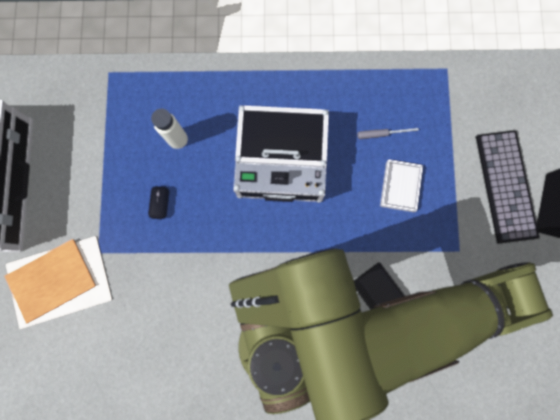

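View pics/scene0.png

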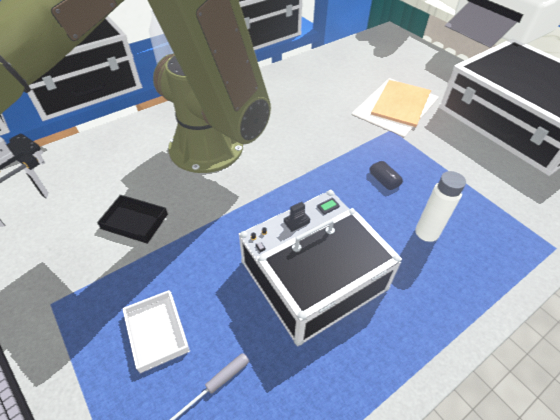

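The top view shows the case at about (282,150), the plug at (280,177) and the handle at (281,154). The light tray is at (403,186), on the -y side, and the black tray nearer the robot is a decoy. The scene view shows the plug at (297,213), the handle at (315,236) and the tray at (155,330).

```bash
python3 - <<'E'
import cv2,numpy as np
t=np.load("top0.npz")["img"];s=np.load("scene0.npz")["img"]
a=cv2.resize(t[95:210,230:340],None,fx=3.6,fy=3.6,interpolation=cv2.INTER_CUBIC)
b=cv2.resize(s[185:300,235:345],None,fx=3.6,fy=3.6,interpolation=cv2.INTER_CUBIC)
cv2.imwrite("pics/c1.png",np.hstack([a,b]))
E
```

```text
(no output)
```

View pics/c1.png

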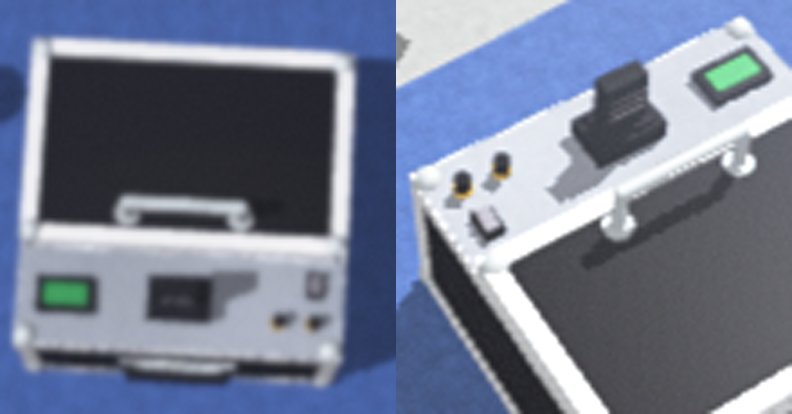

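```bash
cat > h.py <<'E'
import numpy as np,cv2
from scipy.spatial.transform import Rotation as Ro
def ray(c,u,v):
    d=c["R"].T@np.linalg.solve(c["intrinsics"],[u,v,1.]);return -c["R"].T@c["t"],d/np.linalg.norm(d)
def onz(c,u,v,z):
    o,d=ray(c,u,v);return o+d*(z-o[2])/d[2]
def tri(*cs):
    A=np.zeros((3,3));b=np.zeros(3);L=[ray(*q) for q in cs]
    for o,d in L:
        P=np.eye(3)-np.outer(d,d);A+=P;b+=P@o
    X=np.linalg.solve(A,b);return X,[np.linalg.norm(np.cross(d,X-o))*1e3 for o,d in L]
def togo(ob,pos,rpy=None):
    R=Ro.from_euler("xyz",ob["eef_rot"]);s=R.inv().apply(np.array(pos)-ob["ee_pos"])*100
    w=(R.inv()*Ro.from_euler("xyz",rpy)).as_rotvec() if rpy is not None else 0
    return s.round(2),np.round(w,3)
E
python3 - <<'E'
from h import *
np.set_printoptions(precision=4,suppress=True)
T=np.load("top0.npz");S=np.load("scene0.npz")
ct=lambda u,v:(T,(u+.5)/3.6-.5+230,(v+.5)/3.6-.5+95)
cs=lambda u,v:(S,(u-396+.5)/3.6-.5+235,(v+.5)/3.6-.5+185)
for n,a,b in[("handle+y",(126,205),(742,138)),("handle-y",(243,214),(620,192)),("term",(280,321),(464,178)),("meter",(66,292),(734,72)),("lidcorner-y",(345,243),(495,262)),("deckfront-y",(326,348),(428,180)),("deckfront+y",(22,335),(740,26))]:
    print(n,*tri(ct(*a),cs(*b)))
print("lid edge L/R z.137",onz(*ct(28,232),.137),onz(*ct(345,243),.137))
print("lid back L/R z.137",onz(*ct(36,45),.137),onz(*ct(350,60),.137))
print("slab top scene z.186",onz(*cs(622,72),.186))
# tray: bright mask on the mat, both views
for nm,c,box in(("top",T,(370,150,440,220)),("scene",S,(110,280,200,380))):
    x0,y0,x1,y1=box;im=c["img"][y0:y1,x0:x1];hsv=cv2.cvtColor(im,cv2.COLOR_BGR2HSV)
    m=((hsv[...,1]<70)&(hsv[...,2]>110)).astype(np.uint8)
    k=max(cv2.findContours(m,0,1)[0],key=cv2.contourArea)
    q=cv2.approxPolyDP(cv2.convexHull(k),4,True)[:,0]+[x0,y0]
    print(nm,cv2.contourArea(k),q.tolist());print(np.array([onz(c,*p,.03) for p in q]))
E
```

```text
handle+y [0.5777 0.0342 0.1657] [np.float64(0.08233490053670899), np.float64(0.08233490053672414)]
handle-y [ 0.5689 -0.0594  0.1714] [np.float64(1.9585399746986794), np.float64(1.9585399746986716)]
term [ 0.4825 -0.1029  0.1271] [np.float64(11.91293992392308), np.float64(11.912939923923046)]
meter [0.5128 0.0859 0.1338] [np.float64(0.7056965269534595), np.float64(0.7056965269533857)]
lidcorner-y [ 0.5514 -0.1426  0.1449] [np.float64(3.6363761761469338), np.float64(3.636376176146898)]
deckfront-y [ 0.4646 -0.1316  0.125 ] [np.float64(1.6327152628936854), np.float64(1.632715262893661)]
deckfront+y [0.4778 0.1225 0.1268] [np.float64(0.3075100215161163), np.float64(0.3075100215161818)]
lid edge L/R z.137 [0.563 0.117 0.137] [ 0.5516 -0.1466  0.137 ]
lid back L/R z.137 [0.7262 0.1118 0.137 ] [ 0.7103 -0.1541  0.137 ]
slab top scene z.186 [ 0.5029 -0.0061  0.186 ]
top 1730.5 [[387, 160], [422, 165], [415, 211], [380, 205]]
[[ 0.5839 -0.3557  0.03  ]
 [ 0.5665 -0.4672  0.03  ]
 [ 0.4172 -0.4371  0.03  ]
 [ 0.4371 -0.3274  0.03  ]]
scene 3535.0 [[169, 290], [189, 351], [139, 372], [122, 308]]
[[ 0.4378 -0.3333  0.03  ]
 [ 0.5965 -0.3612  0.03  ]
 [ 0.5757 -0.4654  0.03  ]
 [ 0.4177 -0.4414  0.03  ]]
```

```bash
python3 - <<'E'
from h import *
from station import ctrl
print(togo(ctrl.get_obs(),[.5036,-.009,.46],[np.pi,0,1.519]))
E
```

```text
(array([ 47.23, -37.51,  -5.55]), array([-1.000e-03, -1.000e-03, -1.182e+00]))
```

```bash
python3 -m jog '[[5,-3,-5.5,0,0,-0.1],[9,-7,-5.5,0,0,-0.2],[13,-10,-5.5,0,0,-0.3],[17,-13,-5.5,0,0,-0.4],[21,-16,-5.5,0,0,-0.5],[25,-19,-5.5,0,0,-0.6],[28,-22,-5.5,0,0,-0.7],[32,-25,-5.5,0,0,-0.8]]' 60 20
python3 - <<'E'
from h import *
from station import ctrl
print(togo(ctrl.get_obs(),[.5036,-.009,.46],[np.pi,0,1.519]))
E
```

```text
time_s: 0.9
ee_pos: [0.3897, -0.1941, 0.4597]
eef_rot: [3.142, 0.0, 1.141]
force: [0.5, -0.9, 0.7]
grip_width: 0.0564
grip_force: 0.0
(array([21.57,  2.63, -0.03]), array([ 0.   ,  0.   , -0.378]))
```

```bash
python3 -m jog '[[4.5,0.5,0,0,0,-0.1],[9,1,0,0,0,-0.2],[13,1.6,0,0,0,-0.3],[17,2.1,0,0,0,-0.378],[20,2.4,0,0,0,-0.378],[21.6,2.6,0,0,0,-0.378],[21.6,2.6,0,0,0,-0.378],[21.6,2.6,0,0,0,-0.378]]'
python3 - <<'E'
from h import *
from station import ctrl
c=ctrl.camera("wrist");np.savez("w0.npz",**c,ee=ctrl.get_obs()["ee_pos"]);cv2.imwrite("pics/w0.png",c["img"])
print(-c["R"].T@c["t"],c["R"],c["intrinsics"][0,0])
E
```

```text
time_s: 1.7
ee_pos: [0.5035, -0.0117, 0.4594]
eef_rot: [-3.141, 0.0, 1.515]
force: [-0.3, 0.7, -0.6]
grip_width: 0.0566
grip_force: 0.0
[0.50855252 0.06274553 0.43993725] [[ 9.98471854e-01 -5.52548386e-02 -9.27321141e-04]
 [-5.31503485e-02 -9.64767603e-01  2.57679090e-01]
 [-1.51326659e-02 -2.57236031e-01 -9.66230111e-01]] 334.75973147062564
```

View pics/w0.png

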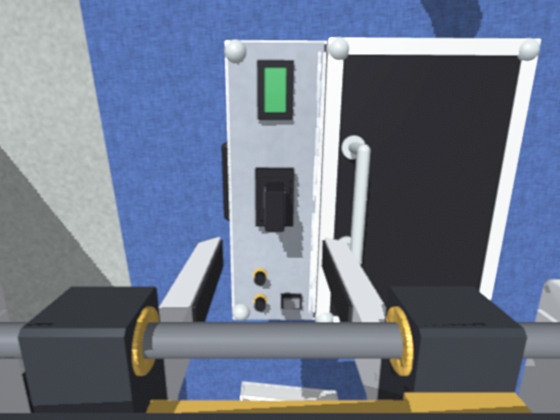

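The wrist view shows the plug slab at columns 265–287, with its top's near end at row 231. The meter is at (275,90), the handle runs from (352,147) down at column 362, and the deck's left edge runs (228,60)–(234,300).

```bash
python3 -m jog '[[0,0,2.5,0,0,0],[0,0,5,0,0,0],[0,0,5,0,0,0],[0,0,5,0,0,0]]'
python3 - <<'E'
from h import *
from station import ctrl
c=ctrl.camera("wrist");np.savez("w1.npz",**c,ee=ctrl.get_obs()["ee_pos"])
a=np.load("w0.npz")
A=cv2.resize(a["img"][130:250,210:380],None,fx=2.3,fy=2.3,interpolation=2)
B=cv2.resize(c["img"][130:270,200:380],None,fx=2.3,fy=2.3,interpolation=2)
H=max(A.shape[0],B.shape[0]);o=np.zeros((H,800,3),np.uint8);o[:A.shape[0],:A.shape[1]]=A;o[:B.shape[0],386+0:386+B.shape[1]]=B[:,:414]
o[:A.shape[0],:391]=A;o[:,391:]=0;o[:B.shape[0],391:800]=B[:,:409]
cv2.imwrite("pics/w01.png",o)
E
```

```text
time_s: 2.15
ee_pos: [0.5036, -0.0118, 0.4105]
eef_rot: [3.141, 0.0, 1.514]
force: [-0.0, -0.3, 0.4]
grip_width: 0.0562
grip_force: 0.0
```

View pics/w01.png

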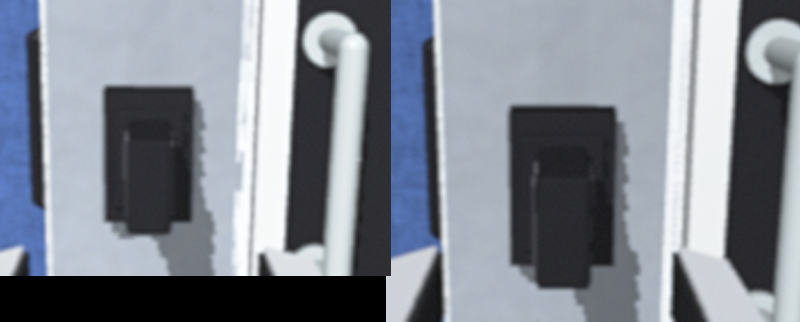

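```bash
python3 - <<'E'
from h import *
from station import ctrl
np.set_printoptions(precision=4,suppress=True)
W0=np.load("w0.npz");W1=np.load("w1.npz")
f=lambda u,v:(W0,(u+.5)/2.3-.5+210,(v+.5)/2.3-.5+130)
g=lambda u,v:(W1,(u-391+.5)/2.3-.5+200,(v+.5)/2.3-.5+130)
for n,a,b in [("tl",(126,138),(533,174)),("tr",(172,138),(589,174)),("bl",(128,233),(537,287)),("br",(172,233),(589,287)),("coll",(106,87),(510,106)),("colr",(193,87),(615,106)),("hand+y",(354,42),(797,58))]:
    print(n,*tri(f(*a),g(*b)),"z.186:",onz(*f(*a),.186),onz(*g(*b),.186))
print("collar14",onz(*f(106,87),.14),onz(*f(193,87),.14),onz(*g(510,106),.14),onz(*g(615,106),.14))
print("deck edge",onz(W0,228,60,.125),onz(W0,234,300,.125)); print("handle",onz(W0,362,155,.173),onz(W0,356,240,.173))
o=ctrl.get_obs();print(o["ee_pos"],o["force"])
E
```

```text
tl [0.4993 0.0096 0.1856] [np.float64(0.2595835433460679), np.float64(0.259583543345974)] z.186: [0.4996 0.0096 0.186 ] [0.4991 0.0098 0.186 ]
tr [0.5148 0.0081 0.1829] [np.float64(0.285514799341174), np.float64(0.2855147993411404)] z.186: [0.515  0.0088 0.186 ] [0.5145 0.0089 0.186 ]
bl [ 0.4979 -0.0258  0.181 ] [np.float64(0.10060990559542309), np.float64(0.10060990559550022)] z.186: [ 0.4982 -0.0241  0.186 ] [ 0.4981 -0.0237  0.186 ]
br [ 0.5133 -0.0268  0.1805] [np.float64(0.2783992715461734), np.float64(0.2783992715461565)] z.186: [ 0.5135 -0.0249  0.186 ] [ 0.5129 -0.0245  0.186 ]
coll [0.4904 0.0194 0.1291] [np.float64(0.40933915314311475), np.float64(0.4093391531431203)] z.186: [0.494  0.0272 0.186 ] [0.4941 0.0289 0.186 ]
colr [0.5266 0.0159 0.1194] [np.float64(0.11566497761375516), np.float64(0.11566497761357146)] z.186: [0.5228 0.0256 0.186 ] [0.5223 0.0274 0.186 ]
hand+y [0.6    0.027  0.0919] [np.float64(1.2022286828112272), np.float64(1.2022286828112156)] z.186: [0.5757 0.0374 0.186 ] [0.5708 0.0375 0.186 ]
collar14 [0.4914 0.0207 0.14  ] [0.5253 0.0188 0.14  ] [0.4909 0.0214 0.14  ] [0.5254 0.0195 0.14  ]
deck edge [0.4727 0.1138 0.125 ] [ 0.4582 -0.1195  0.125 ]
handle [0.5779 0.0306 0.173 ] [ 0.5739 -0.0408  0.173 ]
[ 0.5037 -0.0117  0.4111] [0.1399 0.6769 0.5994]
```

```bash
python3 -m jog '[[0.42,0.25,1.5,0,0,0],[0.42,0.25,3.5,0,0,0],[0.42,0.25,5,0,0,0],[0.42,0.25,6,0,0,0],[0.42,0.25,6.3,0,0,0],[0.42,0.25,6.3,0,0,0],[0.42,0.25,6.3,0,0,0]]' && python3 -m jog '[[0,0,0,0,0,0],[0,0,0,0,0,0],[0,0,0,0,0,0],[0,0,0,0,0,0],[0,0,0,0,0,0],[0,0,0,0,0,0]]' 0 45
```

```text
time_s: 2.9
ee_pos: [0.5066, -0.007, 0.3476]
eef_rot: [3.14, 0.0, 1.515]
force: [-0.2, -0.7, 0.4]
grip_width: 0.0558
grip_force: 0.0
time_s: 3.5
ee_pos: [0.5065, -0.007, 0.3467]
eef_rot: [-3.142, -0.0, 1.515]
force: [-0.3, 0.4, 1.0]
grip_width: 0.0158
grip_force: 45.0
```

Gripped at 15.8 mm, which matches the slab. Pull straight up, slowly at first.

```bash
python3 -m jog '[[0,0,-0.2,0,0,0],[0,0,-0.5,0,0,0],[0,0,-0.8,0,0,0],[0,0,-1.2,0,0,0],[0,0,-1.8,0,0,0],[0,0,-2.6,0,0,0],[0,0,-3.5,0,0,0],[0,0,-4.5,0,0,0]]' && python3 -m jog '[[0,0,-1.5,0,0,0],[0,0,-3,0,0,0],[0,0,-4,0,0,0],[0,0,-4,0,0,0],[0,0,-4,0,0,0]]'
python3 - <<'E'
from h import *
from station import ctrl
o=ctrl.get_obs();print(o["ee_pos"],o["grip_width"],togo(o,[.503,-.398,.36],[np.pi,0,1.381]))
E
```

```text
time_s: 4.3
ee_pos: [0.5064, -0.007, 0.3928]
eef_rot: [3.141, -0.0, 1.515]
force: [0.5, -0.1, -0.6]
grip_width: 0.0157
grip_force: 45.0
time_s: 4.8
ee_pos: [0.5064, -0.007, 0.4314]
eef_rot: [-3.141, -0.0, 1.515]
force: [-0.5, 0.7, -0.5]
grip_width: 0.0159
grip_force: 45.0
[ 0.50638441 -0.00697408  0.43137571] 0.01587206283727386 (array([-39.06,   1.85,   7.14]), array([-0.   , -0.   ,  0.134]))
```

```bash
python3 -m jog '[[-3,0.1,0,0,0,0.02],[-7,0.3,0,0,0,0.04],[-11,0.5,0,0,0,0.06],[-16,0.7,0,0,0,0.08],[-20,0.9,0,0,0,0.1],[-24,1.1,0,0,0,0.134],[-28,1.3,0,0,0,0.134],[-31,1.5,0,0,0,0.134]]' && python3 -m jog '[[-2.5,0,0.5,0,0,0],[-5,0,2,0,0,0],[-7,0.2,3,0,0,0],[-8,0.3,4,0,0,0],[-8,0.3,5,0,0,0],[-8,0.3,5,0,0,0],[-8,0.3,5,0,0,0]]'
python3 - <<'E'
from h import *
from station import ctrl
c=ctrl.camera("wrist");cv2.imwrite("pics/w2.png",c["img"]);np.savez("w2.npz",**c);o=ctrl.get_obs();print(o["ee_pos"],o["grip_width"],togo(o,[.503,-.398,.245],[np.pi,0,1.381]))
E
```

```text
time_s: 5.6
ee_pos: [0.5037, -0.3196, 0.4305]
eef_rot: [-3.14, -0.001, 1.38]
force: [-0.8, 0.3, -1.1]
grip_width: 0.0158
grip_force: 45.0
time_s: 6.3
ee_pos: [0.4923, -0.3956, 0.3818]
eef_rot: [-3.142, -0.0, 1.382]
force: [0.1, -1.2, -1.1]
grip_width: 0.0154
grip_force: 45.0
[ 0.49228115 -0.39566197  0.38224442] 0.015740756407387924 (array([-0.02,  1.09, 13.73]), array([0.001, 0.   , 0.001]))
```

View pics/w2.png

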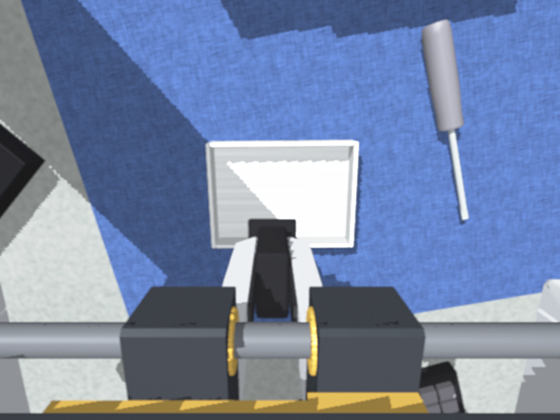

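The wrist view shows the plug held upright over the tray, whose rim corners are (207,142), (358,140), (355,247) and (212,248). The screwdriver is at (445,90), clear of the path.

```bash
python3 - <<'E'
from h import *
from station import ctrl
W=np.load("w2.npz");P=np.array([onz(W,*p,.03) for p in[(207,142),(358,140),(355,247),(212,248)]]);print(P,P.mean(0))
o=ctrl.get_obs();m=P.mean(0);print(togo(o,[m[0],m[1],.242]))
E
```

```text
[[ 0.44056357 -0.33252267  0.03      ]
 [ 0.5856532  -0.35818509  0.03      ]
 [ 0.56892639 -0.468478    0.03      ]
 [ 0.41964644 -0.44123167  0.03      ]] [ 0.5036974  -0.40010436  0.03      ]
(array([-0.22,  1.2 , 14.03]), np.int64(0))
```

```bash
python3 -m jog '[[-0.2,1.2,2.5,0,0,0],[-0.2,1.2,5.5,0,0,0],[-0.2,1.2,8.5,0,0,0],[-0.2,1.2,11,0,0,0],[-0.2,1.2,13,0,0,0],[-0.2,1.2,14,0,0,0],[-0.2,1.2,14,0,0,0],[-0.2,1.2,14,0,0,0]]' && python3 -m jog '[[0,0,0.1,0,0,0],[0,0,0.2,0,0,0],[0,0,0.3,0,0,0],[0,0,0.4,0,0,0],[0,0,0.45,0,0,0],[0,0,0.45,0,0,0]]'
```

```text
time_s: 7.15
ee_pos: [0.5037, -0.4007, 0.243]
eef_rot: [3.14, 0.001, 1.381]
force: [0.2, -0.3, 0.1]
grip_width: 0.0154
grip_force: 45.0
time_s: 7.75
ee_pos: [0.5033, -0.4007, 0.237]
eef_rot: [-3.141, -0.0, 1.381]
force: [0.3, 0.5, -0.3]
grip_width: 0.0161
grip_force: 45.0
```

```bash
python3 -m jog '[[0,0,0.05,0,0,0],[0,0,0.1,0,0,0],[0,0,0.1,0,0,0]]';python3 -m jog '[[0,0,0.05,0,0,0],[0,0,0.1,0,0,0],[0,0,0.1,0,0,0]]'
```

```text
time_s: 8.05
ee_pos: [0.5033, -0.4007, 0.236]
eef_rot: [-3.141, -0.0, 1.381]
force: [-0.1, 0.6, -1.0]
grip_width: 0.0159
grip_force: 45.0
time_s: 8.35
ee_pos: [0.5033, -0.4007, 0.2357]
eef_rot: [3.141, 0.0, 1.381]
force: [-1.4, 2.0, 5.0]
grip_width: 0.0155
grip_force: 45.0
```

Contact at 5 N. Release slowly (small opening steps).

```bash
python3 -m jog '[[0,0,0,0,0,0],[0,0,0,0,0,0],[0,0,0,0,0,0]]' 20 3; python3 -m jog '[[0,0,0,0,0,0],[0,0,0,0,0,0],[0,0,0,0,0,0],[0,0,0,0,0,0]]' 45; python3 -m jog '[[0,0,-0.5,0,0,0],[0,0,-1.5,0,0,0],[0,0,-3.5,0,0,0],[0,0,-6,0,0,0],[0,0,-9,0,0,0],[0,0,-12,0,0,0],[0,0,-12,0,0,0],[0,0,-12,0,0,0]]'
python3 - <<'E'
from h import *
from station import ctrl
c=ctrl.camera("wrist");cv2.imwrite("pics/w3.png",c["img"][100:300,150:420]);o=ctrl.get_obs()
# handle middle from plug/deck measurements
print(o["ee_pos"],togo(o,[.5064+.0695*.998,-.0077-.0695*.057,.44],[np.pi,0,1.514]))
E
```

```text
time_s: 8.65
ee_pos: [0.5033, -0.4007, 0.235]
eef_rot: [3.142, 0.0, 1.381]
force: [-0.3, -0.3, -0.4]
grip_width: 0.0192
grip_force: 0.0
time_s: 9.05
ee_pos: [0.5033, -0.4007, 0.2351]
eef_rot: [-3.142, -0.0, 1.381]
force: [-0.0, -1.0, 1.0]
grip_width: 0.0419
grip_force: 0.0
time_s: 9.85
ee_pos: [0.5032, -0.4006, 0.356]
eef_rot: [3.14, 0.001, 1.381]
force: [0.4, 0.3, -0.7]
grip_width: 0.0424
grip_force: 0.0
[ 0.50319858 -0.40056042  0.35481708] (array([39.56, -0.22, -8.51]), array([-0.   , -0.   , -0.133]))
```

View pics/w3.png

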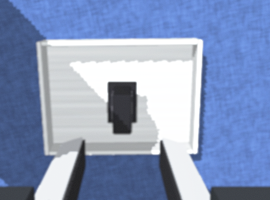

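The crop shows the plug standing upright and free in the tray at about (122,107). Next is the handle.

```bash
python3 -m jog '[[0,0,-3,0,0,0],[3,0,-6,0,0,-0.03],[7,0,-8.5,0,0,-0.06],[11,0,-8.5,0,0,-0.09],[15,0,-8.5,0,0,-0.12],[20,-0.1,-8.5,0,0,-0.133],[24,-0.1,-8.5,0,0,-0.133],[28,-0.1,-8.5,0,0,-0.133]]' 60
python3 - <<'E'
from h import *
from station import ctrl
print(togo(ctrl.get_obs(),[.5758,-.0117,.44],[np.pi,0,1.514]))
E
```

```text
time_s: 10.7
ee_pos: [0.5553, -0.1238, 0.439]
eef_rot: [-3.14, -0.0, 1.514]
force: [-0.3, 0.0, 0.0]
grip_width: 0.0565
grip_force: 0.0
(array([11.3 ,  1.41, -0.09]), array([-0.002, -0.   ,  0.   ]))
```

```bash
python3 -m jog '[[4,0.5,0,0,0,0],[8,1,0,0,0,0],[10.5,1.4,0,0,0,0],[11.3,1.4,0,0,0,0],[11.3,1.4,0,0,0,0],[11.3,1.4,0,0,0,0]]'
python3 - <<'E'
from h import *
from station import ctrl
W0=ctrl.camera("wrist");np.savez("w4.npz",**W0);o=ctrl.get_obs();print(o["ee_pos"])
cv2.imwrite("pics/w4.png",W0["img"])
E
```

```text
time_s: 11.3
ee_pos: [0.5756, -0.0144, 0.4397]
eef_rot: [-3.141, 0.0, 1.513]
force: [0.4, -0.7, 0.0]
grip_width: 0.0563
grip_force: 0.0
[ 0.57556139 -0.01467301  0.43983201]
```

View pics/w4.png

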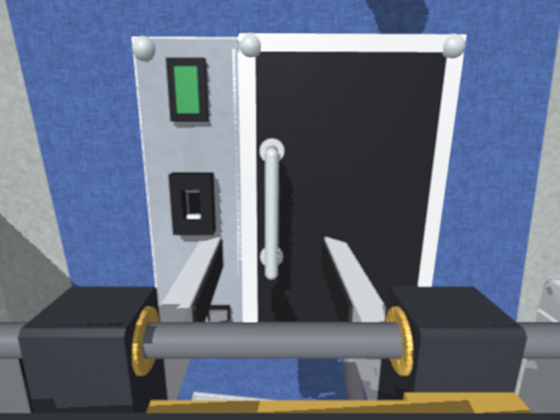

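The wrist view shows the empty socket at (193,203) and the handle running from (272,152) to (271,275), between the two open fingers.

```bash
python3 - <<'E'
from h import *
from station import ctrl
np.set_printoptions(precision=4,suppress=True)
W0=np.load("w0.npz");W=np.load("w4.npz")
print(tri((W0,363.6,148),(W,272,151)))
p=onz(W,272,160,.173);q=onz(W,271.5,265,.173);print(p,q)
m=q+(p-q)*((-.0117-q[1])/(p[1]-q[1]));print(m,togo(ctrl.get_obs(),[m[0],m[1],.173+.1804],[np.pi,0,1.514]))
E
```

```text
(array([0.5791, 0.0365, 0.173 ]), [np.float64(0.38063364335246647), np.float64(0.3806336433524769)])
[0.5788 0.0303 0.173 ] [ 0.5736 -0.0534  0.173 ]
[ 0.5762 -0.0117  0.173 ] (array([0.3 , 0.05, 8.64]), array([-0.001,  0.   , -0.001]))
```

```bash
python3 -m jog '[[0.3,0.05,2.5,0,0,0],[0.3,0.05,5,0,0,0],[0.3,0.05,7,0,0,0],[0.3,0.05,8.3,0,0,0],[0.3,0.05,8.7,0,0,0],[0.3,0.05,8.7,0,0,0],[0.3,0.05,8.7,0,0,0]]' && python3 -m jog '[[0,0,0,0,0,0],[0,0,0,0,0,0],[0,0,0,0,0,0],[0,0,0,0,0,0],[0,0,0,0,0,0],[0,0,0,0,0,0],[0,0,0,0,0,0]]' 0 25
```

```text
time_s: 12.05
ee_pos: [0.5765, -0.0108, 0.3541]
eef_rot: [3.14, 0.0, 1.514]
force: [0.1, 0.4, 0.4]
grip_width: 0.0567
grip_force: 0.0
time_s: 12.75
ee_pos: [0.5757, -0.0105, 0.353]
eef_rot: [-3.138, 0.0, 1.514]
force: [-12.2, 0.8, 5.0]
grip_width: 0.0093
grip_force: 25.0
```

```bash
python3 -m jog '[[0,0.14,-0.64,0,0,0],[0,0.39,-1.27,0,0,0],[0,0.67,-1.89,0,0,0],[0,0.98,-2.5,0,0,0],[0,1.31,-3.09,0,0,0],[0,1.67,-3.67,0,0,0],[0,2.05,-4.23,0,0,0],[0,2.45,-4.77,0,0,0]]'
```

```text
time_s: 13.55
ee_pos: [0.6004, -0.012, 0.4016]
eef_rot: [-3.138, 0.0, 1.514]
force: [-13.8, 0.4, 5.4]
grip_width: 0.0093
grip_force: 25.0
```

```bash
python3 -m jog '[[0,0.28,-0.53,0,0,0],[0,0.73,-1.04,0,0,0],[0,1.21,-1.53,0,0,0],[0,1.7,-1.99,0,0,0],[0,2.22,-2.43,0,0,0],[0,2.75,-2.85,0,0,0],[0,3.3,-3.25,0,0,0],[0,3.87,-3.62,0,0,0]]'
```

```text
time_s: 14.35
ee_pos: [0.6392, -0.0143, 0.4393]
eef_rot: [3.141, 0.001, 1.514]
force: [-14.7, -1.5, 12.5]
grip_width: 0.009
grip_force: 25.0
```

```bash
python3 -m jog '[[0,0.2,-0.4,0,0,0],[0,0.48,-0.6,0,0,0],[0,1.08,-0.92,0,0,0],[0,1.7,-1.21,0,0,0],[0,2.3,-1.5,0,0,0],[0,2.95,-1.75,0,0,0],[0,3.59,-1.95,0,0,0],[0,3.59,-1.95,0,0,0]]'
python3 - <<'E'
from h import *
from station import ctrl
c=ctrl.camera("scene");np.savez("s1.npz",**c);o=ctrl.get_obs();print(o["ee_pos"],o["force"],o["grip_width"])
cv2.imwrite("pics/s1.png",cv2.resize(c["img"][120:350,110:410],None,fx=2.6,fy=2.6,interpolation=2))
E
```

```text
time_s: 15.15
ee_pos: [0.6758, -0.0165, 0.4577]
eef_rot: [3.14, 0.0, 1.514]
force: [-4.4, -4.6, 5.8]
grip_width: 0.0091
grip_force: 25.0
[ 0.6754861  -0.01643797  0.45764477] [-3.79861664 -4.44343006  4.55372   ] 0.00946739574059687
```

View pics/s1.png

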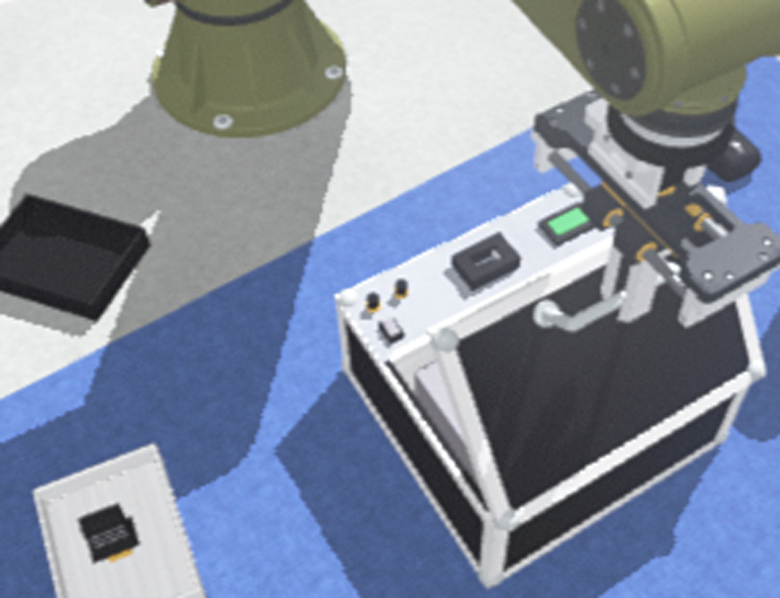

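The scene view shows the lid held open by the fingers, with the lid's front corner at crop (445,338) and its hinge corner at (503,518). The plug is still in the tray at (108,530).

```bash
python3 - <<'E'
from h import *
S=np.load("s1.npz");X=np.array([.9984,-.057,0]);Y=np.array([.057,.9984,0]);O=np.array([.5938,-.0127,0])
def f(u,v,y):
    o,d=ray(S,(u+.5)/2.6-.5+110,(v+.5)/2.6-.5+120);p=o+d*(((O+Y*y-o)@Y)/(d@Y));return np.array([(p-O)@X,p[2]])
c=f(445,335,-.135);h=f(503,518,-.135);print(c,h)
for ref in(h,np.array([.13,.125])):
    r=c-ref;print(np.hypot(*r),np.degrees(np.arctan2(r[1],-r[0])))
E
```

```text
[0.05036604 0.28913346] [0.13439403 0.15118085]
0.1615290271875461 58.65408931990076
0.18243179871175913 64.11835524202219
```

```bash
python3 -m jog '[[0,0.2,-0.06,0,0,0],[0,0.4,-0.12,0,0,0],[0,0.65,-0.2,0,0,0],[0,0.65,-0.2,0,0,0],[0,0.65,-0.2,0,0,0],[0,0.65,-0.2,0,0,0]]'
python3 - <<'E'
from h import *
from station import ctrl
c=ctrl.camera("scene");o=ctrl.get_obs();print(o["ee_pos"],o["force"],o["grip_width"],o["grip_force"])
cv2.imwrite("pics/s2.png",cv2.resize(c["img"][120:350,110:410],None,fx=2.6,fy=2.6,interpolation=2))
E
```

```text
time_s: 15.8
ee_pos: [0.6817, -0.0168, 0.4596]
eef_rot: [3.14, 0.0, 1.514]
force: [-3.3, -4.7, 4.4]
grip_width: 0.0093
grip_force: 25.0
[ 0.68167623 -0.01679194  0.45952466] [-3.81314427 -4.65125639  4.30587101] 0.009205451028119037 24.997670352458954
```

View pics/s2.png

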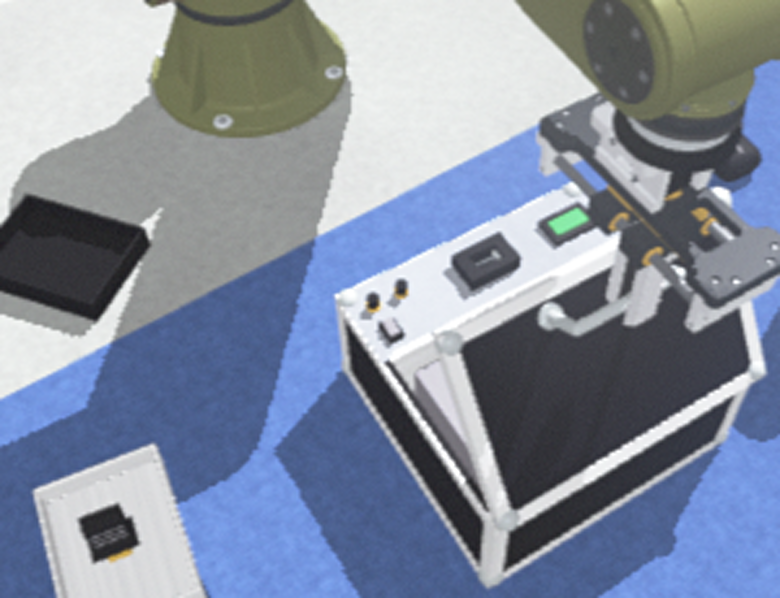

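The lid moved a little further: its corner is now at (450,339), which puts it at about 57–62°. The forces are small, the grip is firm, and the plug is at rest in the tray.

```bash
python3 -c "
from station import ctrl
print(ctrl.hand_in())"
```

```text
the job is handed in; nothing more can be done
None
```

I pulled the plug and set it down in the aluminium tray, then lifted the lid to about 60° (estimates 57–62°), still held by the fingers, and handed the job in; no verdict came back.

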